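# Lock the grain mill's shaft with its lock pin before the burrs are cleaned

### The arm

A 6-joint arm with a two-finger parallel gripper is mounted at the origin on a cart in front of the work surface, level with it; the furniture and walls round the work are solid. World frame = base frame: x ahead of the robot, y to its left, z up, the work surface at z = 0. Lengths are in m, angles in rad, forces in N, time in s.
With the tool pointing down it reaches from about 0.325 to 1 m from the base axis. Payload 5.1 kg.
Tool frame: the origin (TCP) lies between the finger pads; the fingertips stand 19 mm ahead of it and the grasp point (between the pads) is the TCP (manip.tips_ahead is the distance from the TCP to the fingertips, in m); z points along the fingers, y is the line along which they close (so a half turn about z gives the same grasp; the last joint's range is limited). The gripper opens to 85 mm and grips with 20 to 120 N. Pads are 22 mm wide; open, the fingers measure 114 mm over their backs; the gripper's body (76 mm by 85 mm) begins 54 mm behind the grasp point. The pads swing forward as they close: fully open they stand 13 mm farther back than shut.
Start: joints at [-1.427, 0.124, 1.65, -0, 1.367, -0.083], TCP at [0.146, -0.633, 0.25] pointing down, gripper open.
Joint ranges: [-2.61, 2.61], [-1.02, 2.33], [0.03, 2.71], [-1.35, 4.49], [0.32, 2.68], [-2.91, 2.91]. Speed limits (rad/s): [2.57, 2.57, 3.14, 3.14, 3.14, 3.14].

### API

Orientations are given as a unit quaternion [x, y, z, w].
In Python, from station import monitor, vision, finish_job, nets, manip gives the robot as it stands.
- The arm moves only by the tool carry_out, never from a script. Its argument "targets" is text: rows parted by semicolons, each of 7 numbers parted by spaces: the turn, a rotation vector about the world's x, y, z in rad, then the shift along the world's x, y, z in mm, then the closure, from 0 (fully open) to 1 (shut). In form: rx ry rz x y z hand; .... A call has 1 to 10 rows; each row shifts and turns the commanded pose from where the row before left it; what a row does not reach is not made up. A row lasts 1/8 s, in which the tool goes at most 62.5 mm and 10.7 degrees, less where a joint would pass 70% of its speed; a pose out of reach is approached as far as the arm can. A call is refused whole if a number of a shift passes 62.5 or a number of a turn 0.188, either way. A call with a gripper value outside its range is refused whole. The fingers move at their own pace and stop on an object; "grip_force" is the grip in N (left out, the last holds). Time passes only in rows, so rows that do not move let the fingers close. It gives the time, the measured TCP pose, the force, the opening and the grip force at its end, in the units of the state.
- monitor.read_state(): the state, without advancing time (a new reading comes with each control period).
- vision.snapshot(name): name is "side" or "top"; returns a dict with "frame" (384x512x3 uint8, red, green, blue), "range_z" (384x512 float32, m along the optical axis (not along the pixel's ray), 0 where there is no reading), "mtx" (3x3 intrinsics, pixels), "xyz" and "rotation" of the camera in the world. Camera axes: x right, y up, looking along -z (the intrinsics and any distortion apply to the point x, -y, -z); pixel columns grow to the right and rows downward; lengths in m; the calibration is good to about 2 mm. A picture is of the moment at which its call begins.
- finish_job(): hands the job in; it is judged then, once.
Trained networks look in the newest picture that a camera, given by its name, has taken for a name from the list of things; names that differ only in an ending like _2 or _b are one class to them, and where a whole thing is asked for, a point or a joint stands for the part that bears it (a point fixed in the world has none). Each returns a list of dicts, best first, with "confidence" (0 to 1); they miss things now and then, are a little off and sometimes report something else, mostly with a low value. They report only what shows in the picture. A call takes as long as a camera call.
- nets.silhouettes(query, camera): "region" (384x512 bool, what is visible of it) and "rect" ([left, top, right, bottom] in pixels, round what is visible of it).
The state is a dict: "time_s": time; "qpos": joint angles; "joint_velocities": joint speeds; "effort": joint torques, N m; "position": TCP position; "tcp_rot": TCP orientation; "ft_force": force on the tool from outside, world axes, zero at the start; "wrist_torque": the same for the moment, N m; "opening": opening from 0.0 (shut) to 1.0 (fully open); "gripper_force": force on a finger pad.
Only numpy, scipy, OpenCV 4.12 (cv2) and the standard library are available. Lean on these libraries where they do the work, as an engineer would, in place of code of your own. Each camera call takes 0.05 s, during which the arm holds its last target. There are 200 camera calls.

### The job

Lock the grain mill for cleaning: take the lock pin out of its tool block, stand it in the hole on top of the mill's neck, turn the crank slowly by feel, over the top and away from the robot, until the hidden hole in the shaft comes under the pin and it drops in, then push the pin fully home, its collar down on the neck. Never force the crank or the pin against a shaft that does not give, leave the burr key in the block, and do not disturb the other things on the worktop.

Things in the scene. Friction and masses are not known exactly. Their poses are not given: they have to be found in the camera images.
- mill: White hand grain mill, screwed down. Foot 205 x 105 mm; a level neck 42 mm thick points right (and a little away) as seen from the robot, crank on its end. Hopper at the left: rim 220 mm high, 77 to 183 mm beyond the origin. Origin on the worktop straight under the pin hole; its -x points along the shaft to the crank, z up. Shaft axis: 78 mm above the origin, along x.
- mill_bore (a point): Centre of the mouth of the vertical pin hole, 120 mm above the worktop, on the neck's upper boss (27 mm wide). The hole is 11.5 mm wide (16 mm over its top 3 mm) and goes on below the shaft in a lower boss that ends 48 mm above the worktop. In between, the 28 mm thick shaft crosses it.
- shaft_axis (a point): Point on the shaft's axis, 98 mm from the pin hole: centre of the circle (radius 50 mm, upright, across the mill's x) on which grip_mid travels. The cross-hole in the shaft (12.5 mm wide, straight through) is out of sight, and the crank is clamped on at no fixed angle to it. It comes under the pin within 0.35 to 2.25 rad of turning over the top and away from the robot.
- grip_mid (a point): Middle of the crank's wooden grip, a freely spinning round handle, 23 mm thick, 68 mm long, parallel to the shaft, pointing right, away from the mill; the steel arm is 42 mm from its middle. Wanted turn: the top of its circle goes to the mill's -y, away from the robot. Turning takes 4 to 7 N; when the pin bars it, the load rises; it stays where left. It starts between 57 deg before the top (robot side) and the top.
- crank: The crank with its arm, grip and the shaft clamped in it, one piece. Origin on the shaft axis straight over the mill's origin, 78 mm above the worktop; its z points from the shaft to the grip.
- lock_pin: Upright steel lock pin with a round black knob, 115 mm long, 90 g. Origin at its tip (lower end), z up to the knob. Tip tapered over 5 mm from 6 to 10 mm, shank 10 mm, collar 24 mm wide with its underside 78 mm above the tip, knob 23 mm thick from 88 to 115 mm above the tip. It starts loose in one of the tool block's two holes, tip 10 mm above the worktop.
- pin_knob (a point): Middle of the pin's knob, 101 mm above its tip. In the mill, with the shaft barring it, the tip stands 92 mm above the worktop; when the cross-hole comes under it, it falls by itself until the tip, 52 to 63 mm up, meets a spring ball, and then stops the crank. Past the ball it must be pushed with 5 to 15 N; fully home the collar lies on the boss and the tip is 42 mm up.
- burr_key: Steel T-handled key (shank 10 mm, cross-bar 64 mm long and 12 mm thick, 86 mm above its tip) that stands in the other hole. Not needed: leave it there. Origin at the centre of its tip, z along the shank, y along the cross-bar.
- tool_block: Wooden block 52 x 116 x 44 mm, fixed to the worktop, with two upright holes 30 mm either side of its middle along its y. Origin at the centre of its underside.
- mixing_bowl: Steel bowl with strap handle, 199 x 243 x 133 mm, bystander. Origin under its middle.
- grain_canister: White canister with lid, 102 mm wide, 150 mm high, bystander. Origin under its middle.
- tin_a: Food tin, 57 mm wide, 72 mm high, bystander. Origin under its middle.
- small_jar: Small jar with white lid, 63 mm wide, 67 mm high, bystander. Origin under its middle.
- wooden_spoon: Wooden spoon, 310 x 47 x 14 mm, lying flat, bystander. Origin under its middle.
- garlic: Garlic bulb, 56 mm wide and high, bystander. Origin under its middle.
- lemon: Lemon, 71 x 53 x 51 mm, bystander. Origin under its middle.

How it is judged:
By the outcome, as a careful person would: the job done as asked, in the order asked, and still so for the second after the job is handed in, with the robot touching nothing.
It also fails if it takes over 58 s, if anything falls off the work surface, if the arm or the gripper's body presses on something with over 40 N, if the wrist force passes 120 N, or if a joint passes its speed limit or range.

## Working session

There is one attempt and no reset: what is moved stays moved. The work goes in short steps, Python scripts to look and compute and a tool call to move; the robot and the scene stay as the last step left them, time stands still between calls to the robot, and variables do not carry over. Pictures are saved under pics/ and viewed, at most 10 in all, crops included, and the job is handed in when it is done.

Besides the shell and the picture viewer there is one more tool, called after ">>>" by a JSON object that holds its "method" and its "body", one argument or row to a line. carry_out: Moves the arm, as the interface text tells. Its arguments: {"type":"object","properties":{"targets":{"type":"string"},"grip_force":{"type":"number"}},"required":["targets"]}

```bash
mkdir -p pics
cat > h.py <<'E'
import numpy as np,cv2
from station import monitor,vision,finish_job,nets,manip
def cloud(s):
    K=s["mtx"];z=s["range_z"];v,u=np.mgrid[0:z.shape[0],0:z.shape[1]]
    X=(u-K[0][2])/K[0][0]*z;Y=(v-K[1][2])/K[1][1]*z
    P=np.stack([X,-Y,-z],-1)
    R=np.array(s["rotation"]);
    if R.shape!=(3,3):
        from scipy.spatial.transform import Rotation as Q;R=Q.from_quat(R).as_matrix()
    W=P@R.T+np.array(s["xyz"]);W[z==0]=np.nan
    return W
def save(s,n): cv2.imwrite("pics/"+n,s["frame"][...,::-1])
E
python3 - <<'E'
from h import *
S={c:vision.snapshot(c) for c in("side","top")}
im=np.hstack([cv2.resize(S[c]["frame"],(512,384)) for c in S])
for c in S:
    s=S[c];save(s,c+"0.png");W=cloud(s);print(c,np.round(s["xyz"],3),s["mtx"][0][0])
    for q in("mill","crank","grip_mid","lock_pin","burr_key","tool_block","grain_canister","mixing_bowl","tin_a","small_jar","wooden_spoon","garlic","lemon"):
        for d in nets.silhouettes(q,c)[:2]:
            if d["confidence"]<.3: continue
            p=W[d["region"]];p=p[~np.isnan(p[:,0])]
            print(q,round(d["confidence"],2),[int(x) for x in d["rect"]],np.round(np.percentile(p,[3,50,97],axis=0)*1000).astype(int).tolist() if len(p) else None)
E
```

```text
side [ 0.242 -0.936  0.555] 379.4619494801916
mill 0.59 [158, 111, 215, 188] [[318, 266, 9], [373, 394, 95], [446, 499, 216]]
crank 0.46 [230, 195, 237, 223] [[428, -102, 51], [437, -96, 103], [449, -83, 125]]
crank 0.34 [246, 196, 266, 208] [[520, 27, 11], [540, 38, 30], [565, 56, 46]]
grip_mid 0.7 [160, 110, 217, 186] [[317, 257, 8], [373, 394, 96], [447, 501, 217]]
lock_pin 0.54 [226, 197, 235, 226] [[428, -102, -1], [438, -95, 92], [472, 89, 125]]
burr_key 0.71 [234, 211, 256, 236] [[433, -161, 46], [456, -151, 95], [481, -141, 102]]
tool_block 0.59 [219, 219, 260, 257] [[409, -180, 4], [441, -148, 36], [485, -77, 45]]
grain_canister 0.87 [256, 139, 288, 187] [[615, 183, 7], [641, 200, 101], [699, 250, 137]]
grain_canister 0.54 [199, 152, 218, 170] [[415, 216, 67], [434, 280, 115], [462, 292, 138]]
mixing_bowl 0.82 [269, 156, 344, 212] [[620, -65, 12], [702, 5, 96], [802, 125, 132]]
tin_a 0.83 [236, 154, 252, 172] [[572, 329, 8], [596, 338, 48], [625, 387, 71]]
small_jar 0.67 [281, 225, 308, 262] [[534, -232, 1], [557, -222, 48], [588, -178, 68]]
wooden_spoon 0.68 [190, 261, 258,
[... 660 characters left out ...]
, 44], [475, -60, 53]]
grain_canister 0.84 [180, 147, 213, 164] [[613, 190, 0], [627, 226, 127], [648, 275, 137]]
mixing_bowl 0.59 [228, 146, 270, 160] [[580, -27, 26], [641, 20, 63], [657, 119, 495]]
tin_a 0.63 [155, 154, 175, 172] [[572, 334, 9], [596, 354, 68], [621, 384, 75]]
tin_a 0.38 [176, 201, 200, 215] [[416, 223, 1], [441, 267, 135], [462, 308, 143]]
small_jar 0.72 [305, 169, 321, 185] [[533, -222, 1], [560, -193, 65], [588, -168, 71]]
wooden_spoon 0.87 [308, 225, 382, 245] [[305, -439, 4], [331, -236, 10], [364, -182, 16]]
garlic 0.57 [241, 172, 251, 185] [[520, 34, 1], [541, 58, 37], [565, 77, 50]]
lemon 0.52 [339, 183, 358, 200] [[473, -350, 1], [499, -323, 42], [526, -302, 53]]
```

```bash
python3 -c "
from h import *
s=monitor.read_state();print(s['tcp_rot'],s['ft_force'],s['opening'],s['time_s'])"
```

```text
[9.93578310e-01 1.13146548e-01 2.26660520e-06 2.71606182e-06] [0.4828971  0.33677139 0.78527684] 1.00118874623025 1.4
```

Run:
```python
import cv2,numpy as np
a=cv2.imread("pics/side0.png")[100:262,150:310];b=cv2.imread("pics/top0.png")[160:260,100:330]
a=cv2.resize(a,None,fx=3,fy=3,interpolation=3)[:480]
cv2.imwrite("pics/a.png",cv2.resize(cv2.imread("pics/side0.png")[100:270,150:350],(800,600)[:2] if 0 else (700,595),interpolation=3))
cv2.imwrite("pics/b.png",cv2.resize(b,None,fx=3.4,fy=3.4,interpolation=3))
```

```text
(no output)
```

View pics/a.png

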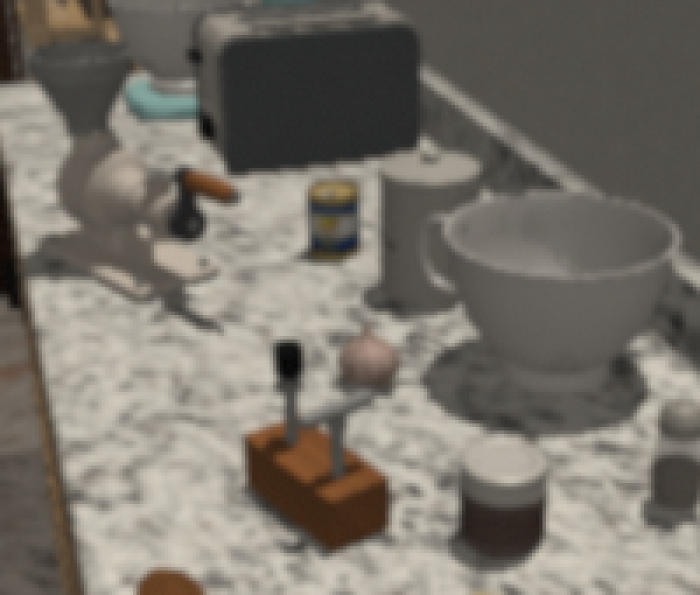

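View pics/b.png

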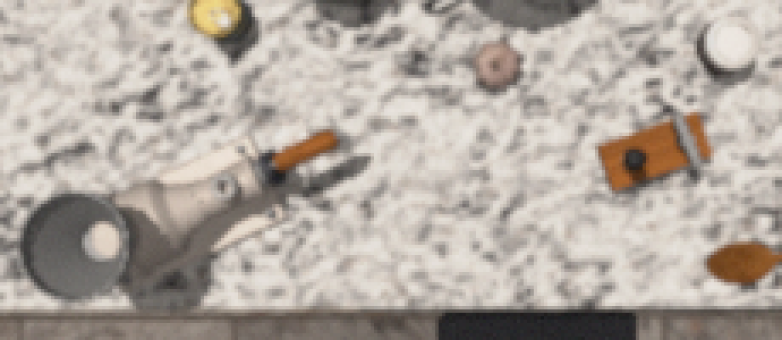

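```bash
cat >> h.py <<'E'
from scipy.spatial.transform import Rotation as Q
def rot(s):
    R=np.array(s["rotation"]);return R if R.shape==(3,3) else Q.from_quat(R).as_matrix()
def ray(s,u,v,z):
    K=np.array(s["mtx"]);d=rot(s)@np.array([(u-K[0,2])/K[0,0],-(v-K[1,2])/K[1,1],-1]);c=np.array(s["xyz"])
    return (c+d*(z-c[2])/d[2])*1000
def proj(s,P):
    K=np.array(s["mtx"]);p=(np.atleast_2d(P)/1000-np.array(s["xyz"]))@rot(s)
    return np.c_[K[0,2]+K[0,0]*p[:,0]/-p[:,2],K[1,2]+K[1,1]*p[:,1]/p[:,2]]
E
python3 - <<'E'
from h import *
S={c:vision.snapshot(c) for c in("side","top")}
import pickle;pickle.dump(S,open("S0.pkl","wb"))
t=S["top"];W=cloud(t)*1000
print("dist?",[k for k in t])
m=(W[...,2]>212)&(W[...,2]<226)&(W[...,1]>350)&(W[...,0]<520)
p=W[m][:,:2];(c,r)=cv2.minEnclosingCircle(p.astype(np.float32));print("hopper",len(p),c,r,"box",p.min(0),p.max(0))
print("hopper ray",ray(t,122.6,232.9,.22),"bore ray",ray(t,166.5,214.7,.12),"knob",ray(t,286.5,207,.125))
for c in S:
    s=S[c];W=cloud(s)*1000;f=cv2.cvtColor(s["frame"],cv2.COLOR_RGB2HSV);f=f.astype(int)
    wood=(f[...,0]<18)&(f[...,1]>110)&(f[...,2]>50)
    g=wood&(W[...,1]>170)&(W[...,1]<340)&(W[...,2]>40)&(W[...,0]<520)
    v,u=np.nonzero(g);P=W[g];print(c,"grip",len(P),"px",u.mean(),v.mean(),P.mean(0).round(),P.min(0).round(),P.max(0).round())
    C=np.c_[u,v];print(cv2.minAreaRect(C.astype(np.float32)))
    b=wood&(W[...,1]>-220)&(W[...,1]<-30)&(W[...,0]>380)&(W[...,2]>(38 if c=="top" else 5))
    v,u=np.nonzero(b);P=W[b];print("block",len(P),cv2.minAreaRect(P[:,:2].astype(np.float32)))
    k=(f[...,2]<45)&(W[...,1]>-220)&(W[...,1]<-30)&(W[...,0]>380)&(W[...,0]<500)&(W[...,2]>70)
    v,u=np.nonzero(k);print("knob",len(v),u.mean(),v.mean(),W[k].mean(0).round(),W[k].max(0).round())
    print(u.min(),u.max(),v.min(),v.max())
E
```

```text
dist? ['frame', 'range_z', 'mtx', 'xyz', 'rotation']
hopper 129 (355.1746520996094, 455.525146484375) 53.63998031616211 box [305.15692547 403.35296143] [408.14011916 507.28141618]
hopper ray [353.79115494 448.73557565 220.        ] bore ray [410.64725709 331.30134735 120.        ] knob [436.01864354 -88.4953682  125.        ]
side grip 63 px 208.4126984126984 152.5873015873016 [444. 243. 134.] [427. 212. 126.] [461. 286. 140.]
((208.4811553955078, 152.56602478027344), (13.873414993286133, 4.67025899887085), 15.945395469665527)
block 2381 ((615.4854736328125, -132.94044494628906), (184.63775634765625, 427.6701965332031), 76.29409790039062)
knob 57 232.19298245614036 202.8421052631579 [437. -99. 115.] [445. -90. 126.]
229 235 198 208
top grip 99 px 189.12121212121212 203.8989898989899 [448. 249. 137.] [427. 219. 130.] [465. 281. 145.]
((189.2000274658203, 203.90000915527344), (5.366562843322754, 19.230182647705078), 63.43495178222656)
block 11141 ((515.566162109375, -138.49427795410156), (187.25811767578125, 186.1359100341797), 11.431350708007812)
knob 5 286.2 208.4 [431. -87. 124.] [433. -83. 127.]
285 287 208 209
```

Run:
```python
from h import *
import pickle;S=pickle.load(open("S0.pkl","rb"));t,s=S["top"],S["side"]
def tri(pt,ps):
    A=[];b=[]
    for c,(u,v) in((t,pt),(s,ps)):
        p=ray(c,u,v,0.0);q=np.array(c["xyz"])*1000;d=(p-q)/np.linalg.norm(p-q);M=np.eye(3)-np.outer(d,d);A.append(M);b.append(M@q)
    x=np.linalg.lstsq(np.vstack(A),np.hstack(b),rcond=None)[0];return x.round(1),(proj(t,x)-pt).round(1),(proj(s,x)-ps).round(1)
print("grip",tri((189.1,203.9),(208.4,152.6)))
print("knob",tri((286.3,206.8),(232.2,202.8)))
B=np.array([411,331,120.]);print("bore in side",proj(s,B))
for c in S:
    W=cloud(S[c])*1000;m=(W[...,1]<375)&(W[...,1]>310)&(abs(W[...,0]-411)<30)&(abs(W[...,2]-120)<4)
    print(c,"bossplane",m.sum(),W[m].mean(0).round(1),W[m].min(0).round(),W[m].max(0).round())
    f=cv2.cvtColor(S[c]["frame"],cv2.COLOR_RGB2HSV).astype(int)
    g=(f[...,0]<18)&(f[...,1]>110)&(f[...,2]>50)&(W[...,1]>170)&(W[...,1]<340)&(W[...,2]>40)&(W[...,0]<520)
    P=W[g];u,sv,vt=np.linalg.svd(P-P.mean(0));print("gripdir",vt[0].round(3),(np.degrees(np.arctan2(vt[0][0],-vt[0][1]))%180).round(1))
    x=f;blk=(f[...,0]<18)&(f[...,1]>120)&(f[...,2]>50)&(W[...,1]>-190)&(W[...,1]<-40)&(W[...,0]>400)&(W[...,0]<500)&(abs(W[...,2]-44)<5)
    print("block",blk.sum(),cv2.minAreaRect(W[blk][:,:2].astype(np.float32)))
a=cv2.resize(t["frame"][192:228,145:205],(780,468),interpolation=cv2.INTER_CUBIC)  #x13
cv2.imwrite("pics/c.png",a[...,::-1])
u,v=proj(s,B)[0].astype(int);print(u,v)
a=cv2.resize(s["frame"][v-20:v+20,u-20:u+40],(780,520),interpolation=cv2.INTER_CUBIC);cv2.imwrite("pics/d.png",a[...,::-1])
```

```text
grip (array([446.6, 250.6, 131.5]), array([[-0.1,  0.4]]), array([[ 0.4, -0. ]]))
knob (array([438.2, -89.4, 110.6]), array([[ 0.1, -0.4]]), array([[-0.6,  0. ]]))
bore in side [[194.57891364 149.50090457]]
side bossplane 25 [410.2 332.3 119. ] [398. 318. 116.] [423. 345. 121.]
gripdir [ 0.425 -0.905  0.019] 25.2
block 404 ((448.05218505859375, -121.30621337890625), (51.232791900634766, 113.91112518310547), 19.9781494140625)
top bossplane 32 [409.9 336.8 119.7] [399. 325. 116.] [420. 348. 123.]
gripdir [-0.418  0.909  0.007] 24.7
block 276 ((447.1702575683594, -116.73731994628906), (50.609336853027344, 113.92646789550781), 19.5862979888916)
194 149
```

View pics/c.png

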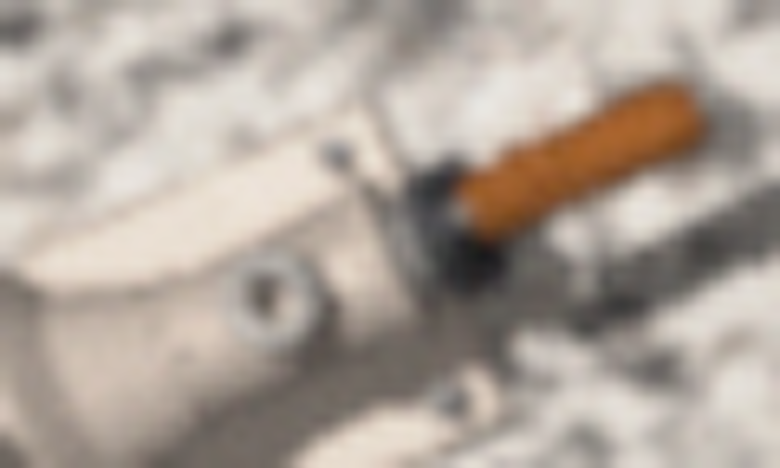

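View pics/d.png

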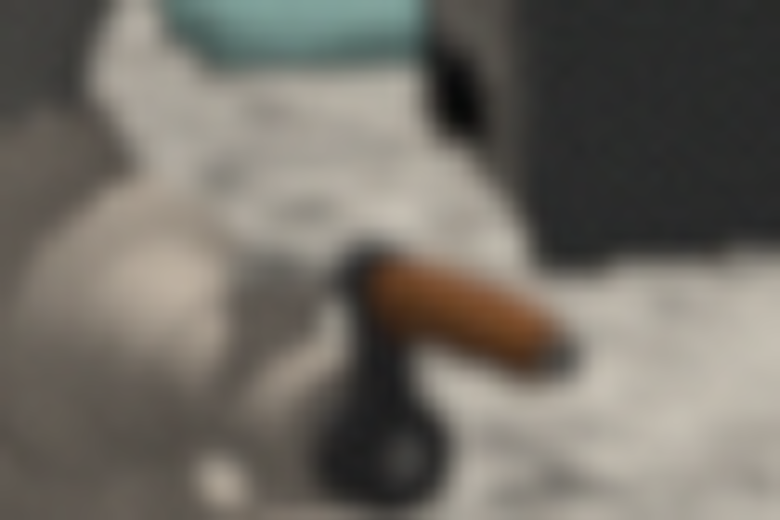

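>>> {"method": "carry_out", "body": {
  "targets": "0 0 0.178 29 54 0 0.3; 0 0 0.178 29 54 0 0.3; 0 0 0.178 29 54 0 0.3; 0 0 0.178 29 54 0 0.3; 0 0 0.178 29 54 0 0.3; 0 0 0.178 29 54 0 0.3; 0 0 0.178 29 54 -5 0.3; 0 0 0.178 29 54 -10 0.3; 0 0 0.178 29 54 -20 0.3; 0 0 0.178 29 54 -20 0.3",
  "grip_force": 30
}}

```text
time_s: 2.75
position: [0.4352, -0.0948, 0.1967]
tcp_rot: [0.535, 0.845, 0.0, 0.001]
ft_force: [0.9, -0.9, -0.6]
opening: 0.702
gripper_force: 0.0
```

>>> {"method": "carry_out", "body": {
  "targets": "0 0 0 3 5 -20 0.3; 0 0 0 0 0 -25 0.3; 0 0 0 0 0 -22 0.3; 0 0 0 0 0 -15 0.3; 0 0 0 0 0 0 0.6; 0 0 0 0 0 0 0.9; 0 0 0 0 0 0 1; 0 0 0 0 0 0 1; 0 0 0 0 0 0 1",
  "grip_force": 30
}}

```text
time_s: 3.88
position: [0.4381, -0.0919, 0.1156]
tcp_rot: [0.537, 0.843, 0.0, 0.001]
ft_force: [0.5, 0.1, 4.3]
opening: 0.252
gripper_force: 29.7
```

Run:
```python
from h import *
s=vision.snapshot("side");a=s["frame"][150:250,190:300];cv2.imwrite("pics/e.png",cv2.resize(a,None,fx=5,fy=5,interpolation=3)[...,::-1])
```

```text
(no output)
```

View pics/e.png

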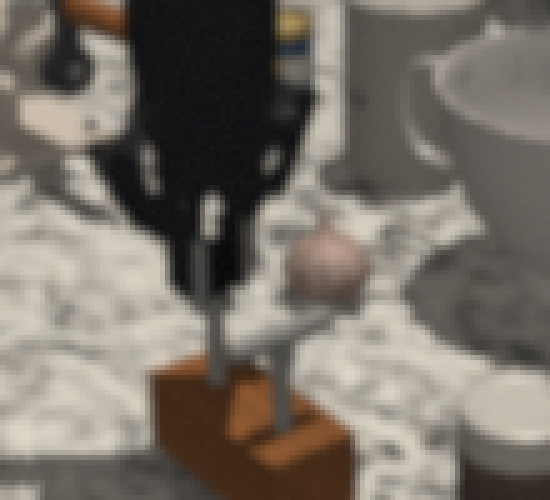

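>>> {"method": "carry_out", "body": {
  "targets": "0 0 0 0 0 20 1; 0 0 0 0 0 45 1; 0 0 0 0 0 45 1; 0 0 0 0 10 40 1; 0 0 0 -4 50 0 1; 0 0 0 -5 60 0 1; 0 0 0 -5 60 0 1; 0 0 0 -5 60 0 1; 0 0 0 -5 60 0 1; 0 0 0 -4 60 0 1"
}}

```text
time_s: 5.18
position: [0.4084, 0.2701, 0.264]
tcp_rot: [0.537, 0.843, -0.0, 0.0]
ft_force: [0.1, -0.7, -1.3]
opening: 0.251
gripper_force: 29.8
```

>>> {"method": "carry_out", "body": {
  "targets": "0 0 0 0 46 0 1; 0 0 0 0 20 0 1; 0 0 0 0 0 0 1"
}}

```text
time_s: 5.55
position: [0.409, 0.3346, 0.2637]
tcp_rot: [0.537, 0.844, -0.001, -0.0]
ft_force: [0.2, -0.5, -0.2]
opening: 0.254
gripper_force: 29.8
```

Run:
```python
from h import *
S={c:vision.snapshot(c) for c in("side","top")}
q=monitor.read_state();print(np.round(q["position"],4),q["opening"],q["gripper_force"])
T=np.array(q["position"])*1000
for c in S:
    s=S[c];W=cloud(s)*1000;d=np.hypot(W[...,0]-T[0],W[...,1]-T[1])
    m=(d<14)&(W[...,2]<T[2]-28)&(W[...,2]>T[2]-108)
    print(c,m.sum(),(np.median(W[m],0)).round(1) if m.any() else 0)
    for h in range(-105,-15,10):
        k=m&(abs(W[...,2]-T[2]-h)<5)
        if k.any(): print(h,k.sum(),np.median(W[k],0).round(1))
print(proj(S["side"],T-[0,0,105]),proj(S["side"],T-[0,0,60]))
a=S["side"]["frame"][90:190,150:250];a=cv2.resize(a,None,fx=6,fy=6,interpolation=3);cv2.imwrite("pics/f.png",a[...,::-1])
```

```text
[0.4094 0.3333 0.264 ] 0.25429272801791225 29.822854465601267
side 62 [408.8 331.7 197.6]
-105 2 [407.4 333.1 161.5]
-95 9 [409.5 333.6 168.7]
-85 8 [410.  331.  179.1]
-75 7 [407.6 332.6 186.6]
-65 11 [408.4 331.9 198.1]
-55 7 [409.9 333.2 207.7]
-45 10 [409.2 331.3 218.8]
-35 8 [407.4 329.8 229.4]
top 7 [407.  333.4 182.7]
-105 1 [403.4 336.3 163.3]
-85 3 [407.  333.4 178.7]
-75 1 [410.5 332.3 192.9]
-65 2 [405.7 333.2 195.7]
[[193.11389059 138.61938681]] [[192.05456213 125.91331685]]
```

View pics/f.png

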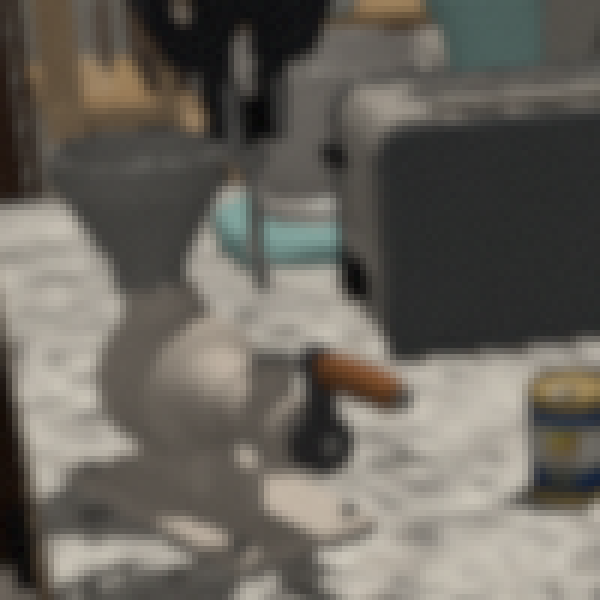

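>>> {"method": "carry_out", "body": {
  "targets": "0 0 0 1 0 -15 1; 0 0 0 0 0 -15 1; 0 0 0 0 0 -5 1; 0 0 0 0 0 -3 1; 0 0 0 0 0 -2 1; 0 0 0 0 0 -2 1; 0 0 0 0 0 0 1"
}}

```text
time_s: 6.52
position: [0.4104, 0.3344, 0.2227]
tcp_rot: [0.537, 0.843, 0.0, 0.0]
ft_force: [0.3, -0.1, -1.2]
opening: 0.255
gripper_force: 29.8
```

>>> {"method": "carry_out", "body": {
  "targets": "0 0 0 0 0 -2 1; 0 0 0 0 0 -1 1; 0 0 0 0 0 -1 1; 0 0 0 0 0 0 1"
}}

```text
time_s: 7.02
position: [0.4103, 0.3343, 0.2184]
tcp_rot: [0.537, 0.843, -0.0, -0.0]
ft_force: [0.7, 0.1, -1.4]
opening: 0.252
gripper_force: 29.8
```

Tip now at about 113 mm with no contact force, so it is in the hole. Continue.

>>> {"method": "carry_out", "body": {
  "targets": "0 0 0 0 0 -2 1; 0 0 0 0 0 -2 1; 0 0 0 0 0 -2 1; 0 0 0 0 0 0 1"
}}

```text
time_s: 7.52
position: [0.4102, 0.3342, 0.2122]
tcp_rot: [0.537, 0.843, -0.0, -0.0]
ft_force: [0.1, -0.8, -1.0]
opening: 0.253
gripper_force: 29.8
```

>>> {"method": "carry_out", "body": {
  "targets": "0 0 0 0 0 -3 1; 0 0 0 0 0 -3 1; 0 0 0 0 0 -3 1; 0 0 0 0 0 -2 1; 0 0 0 0 0 0 1"
}}

```text
time_s: 8.15
position: [0.4102, 0.3343, 0.2013]
tcp_rot: [0.537, 0.843, -0.0, -0.0]
ft_force: [1.2, -1.1, -1.1]
opening: 0.257
gripper_force: 29.8
```

>>> {"method": "carry_out", "body": {
  "targets": "0 0 0 0 0 -2 1; 0 0 0 0 0 0 0.6; 0 0 0 0 0 0 0.5; 0 0 0 0 0 0 0.5; 0 0 0 0 0 10 0.5; 0 0 0 0 0 25 0.5; 0 0 0 0 0 35 0.5"
}}

```text
time_s: 9.02
position: [0.4099, 0.3341, 0.27]
tcp_rot: [0.537, 0.843, -0.001, -0.0]
ft_force: [-0.1, -0.5, 0.0]
opening: 0.5
gripper_force: 0.0
```

```bash
cat >> h.py <<'E'
def knob(show=True):
    s=vision.snapshot("side");W=cloud(s)*1000
    d=np.hypot(W[...,0]-410,W[...,1]-332);m=(d<22)&(W[...,2]>128)&(W[...,2]<222)
    if m.any(): v,u=np.nonzero(m);print("above boss n",m.sum(),"z top",np.percentile(W[m][:,2],97).round(1),"med",np.median(W[m],0).round(1),"rows",v.min(),v.max())
    else: print("none")
    return s
def grip():
    for c in("side","top"):
        s=vision.snapshot(c);W=cloud(s)*1000;f=cv2.cvtColor(s["frame"],cv2.COLOR_RGB2HSV).astype(int)
        g=(f[...,0]<18)&(f[...,1]>110)&(f[...,2]>50)&(W[...,1]>170)&(W[...,1]<340)&(W[...,2]>25)&(W[...,0]<540)
        v,u=np.nonzero(g)
        if len(v): print(c,"grip",len(v),u.mean().round(1),v.mean().round(1),W[g].mean(0).round(),W[g].min(0).round(),W[g].max(0).round())
E
python3 -c "
from h import *
s=knob();grip();print(monitor.read_state()['position'])"
```

```text
above boss n 107 z top 206.6 med [407.8 323.6 180.6] rows 125 147
side grip 68 202.1 144.5 [429. 242. 159.] [101. 174. 126.] [473. 305. 561.]
top grip 100 189.1 203.9 [448. 249. 138.] [427. 219. 128.] [465. 282. 145.]
[0.41156491 0.33513781 0.27311381]
```

>>> {"method": "carry_out", "body": {
  "targets": "0 0 0 14 -33 0 0.45; 0 0 0 14 -33 0 0.45; 0 0 0 13 -32 0 0.45; 0 0 0 0 0 -40 0.45; 0 0 0 0 0 -40 0.45; 0 0 0 0 0 -20 0.45; 0 0 0 0 0 0 0.45"
}}

```text
time_s: 10.05
position: [0.4502, 0.236, 0.1676]
tcp_rot: [0.537, 0.843, -0.002, -0.001]
ft_force: [0.2, -0.1, -0.2]
opening: 0.551
gripper_force: 0.0
```

```bash
python3 -c "
from h import *
s=vision.snapshot('side');a=s['frame'][90:190,150:250];cv2.imwrite('pics/g.png',cv2.resize(a,None,fx=6,fy=6,interpolation=3)[...,::-1])
print(monitor.read_state()['position'])"
```

```text
[0.45129678 0.23643841 0.16951095]
```

View pics/g.png

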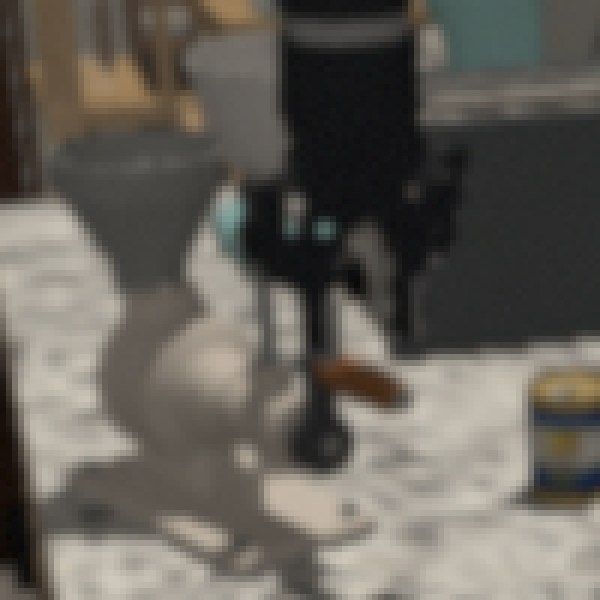

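>>> {"method": "carry_out", "body": {
  "targets": "0 0 0 0 0 -20 0.45; 0 0 0 0 0 -12 0.45; 0 0 0 0 0 -9 0.45; 0 0 0 0 0 0 0.45; 0 0 0 0 0 0 0.65; 0 0 0 0 0 0 0.75; 0 0 0 0 0 0 0.85; 0 0 0 0 0 0 0.85",
  "grip_force": 25
}}

```text
time_s: 11.1
position: [0.4524, 0.2368, 0.1296]
tcp_rot: [0.537, 0.843, 0.001, 0.001]
ft_force: [2.9, 2.1, 1.0]
opening: 0.255
gripper_force: 24.7
```

>>> {"method": "carry_out", "body": {
  "targets": "0 0 0 1.4 0.66 0.1 0.85; 0 0 0 1.4 0.66 0 0.85; 0 0 0 1.4 0.66 0 0.85; 0 0 0 1.4 0.66 -0.1 0.85; 0 0 0 1.4 0.66 -0.1 0.85; 0 0 0 1.4 0.66 -0.2 0.85; 0 0 0 1.4 0.66 -0.2 0.85; 0 0 0 1.4 0.66 -0.3 0.85"
}}

```text
time_s: 12.1
position: [0.4623, 0.2413, 0.1289]
tcp_rot: [0.537, 0.843, -0.001, -0.0]
ft_force: [-2.7, -1.8, 9.3]
opening: 0.259
gripper_force: 25.4
```

>>> {"method": "carry_out", "body": {
  "targets": "0 0 0 1.3 0.6 0.4 0.85; 0 0 0 1.3 0.6 0 0.85; 0 0 0 1.3 0.6 -0.3 0.85; 0 0 0 1.3 0.6 -0.5 0.85"
}}

```text
time_s: 12.6
position: [0.4672, 0.2436, 0.128]
tcp_rot: [0.537, 0.843, -0.001, -0.001]
ft_force: [-2.1, -2.4, 7.4]
opening: 0.259
gripper_force: 25.2
```

```bash
python3 -c "
from h import *
knob();grip()"
```

```text
above boss n 103 z top 206.4 med [406.1 323.5 182.9] rows 125 147
side grip 27 213.3 152.2 [460. 242. 134.] [435. 216. 126.] [478. 289. 157.]
```

>>> {"method": "carry_out", "body": {
  "targets": "0 0 0 1.0 0.47 0.6 0.85; 0 0 0 1.1 0.5 0.2 0.85; 0 0 0 1.1 0.5 -0.1 0.85; 0 0 0 1.1 0.5 -0.2 0.85"
}}

```text
time_s: 13.25
position: [0.4713, 0.2456, 0.1269]
tcp_rot: [0.537, 0.843, -0.001, -0.001]
ft_force: [-3.8, -2.7, 1.3]
opening: 0.262
gripper_force: 24.8
```

```bash
python3 -c "
from h import *
knob();s=monitor.read_state();print(np.round(s['position'],4),s['ft_force'])"
```

```text
above boss n 106 z top 206.8 med [405.7 324.4 182.5] rows 125 147
[0.4714 0.2456 0.1269] [-3.4023286  -2.56302253  0.4758179 ]
```

>>> {"method": "carry_out", "body": {
  "targets": "0 0 0 1.25 0.58 -0.5 0.85; 0 0 0 1.25 0.58 -0.6 0.85; 0 0 0 1.25 0.58 -0.65 0.85; 0 0 0 1.2 0.56 -0.65 0.85"
}}

```text
time_s: 13.8
position: [0.4765, 0.248, 0.1246]
tcp_rot: [0.537, 0.843, -0.001, -0.0]
ft_force: [-4.3, -2.8, 0.0]
opening: 0.255
gripper_force: 24.7
```

```bash
cat > k.py <<'E'
from h import *
knob();s=monitor.read_state();p=np.array(s['position'])*1000;f=np.array(s['ft_force'])
l=-3+(p[0]-452.4)*.906+(p[1]-236.8)*.423;z=p[2]-79.7
th=np.arctan2(l,z);t=np.array([np.cos(th)*.906,np.cos(th)*.423,-np.sin(th)]);r=np.array([np.sin(th)*.906,np.sin(th)*.423,np.cos(th)])
print("th",th.round(3),"r",np.hypot(l,z).round(2),"tang",(f@t).round(1),"rad",(f@r).round(1),"axial",(f@[.423,-.906,0]).round(1),"p",p.round(1))
for k in range(1,5):
    a=th+.03*k;b=a-.03;dl=50*(np.sin(a)-np.sin(b));print(np.round([.906*dl,.423*dl,50*(np.cos(a)-np.cos(b))],2))
E
python3 k.py
```

```text
above boss n 106 z top 206.0 med [406.1 324.5 181.8] rows 125 147
th 0.485 r 50.73 tang -3.8 rad -2.4 axial 2.5 p [476.6 248.  124.6]
[ 1.19  0.56 -0.72]
[ 1.17  0.55 -0.76]
[ 1.15  0.54 -0.8 ]
[ 1.13  0.53 -0.83]
```

Tracking the circle well, with tangential load 4 N and the pin still up.

>>> {"method": "carry_out", "body": {
  "targets": "0 0 0 1.2 0.56 -0.75 0.85; 0 0 0 1.15 0.55 -0.8 0.85; 0 0 0 1.15 0.54 -0.8 0.85; 0 0 0 1.1 0.53 -0.85 0.85"
}}

```text
time_s: 14.35
position: [0.4812, 0.2502, 0.1216]
tcp_rot: [0.537, 0.843, -0.001, -0.0]
ft_force: [-4.4, -3.3, 0.2]
opening: 0.264
gripper_force: 24.7
```

```bash
python3 k.py
```

```text
above boss n 104 z top 205.6 med [405.6 324.3 181.3] rows 126 147
th 0.603 r 50.87 tang -4.5 rad -3.1 axial 1.8 p [481.3 250.2 121.6]
[ 1.11  0.52 -0.87]
[ 1.08  0.51 -0.91]
[ 1.06  0.49 -0.94]
[ 1.03  0.48 -0.98]
```

>>> {"method": "carry_out", "body": {
  "targets": "0 0 0 1.1 0.52 -0.95 0.85; 0 0 0 1.05 0.5 -1 0.85; 0 0 0 1.05 0.48 -1 0.85; 0 0 0 1 0.47 -1.05 0.85"
}}

```text
time_s: 14.9
position: [0.4857, 0.2522, 0.118]
tcp_rot: [0.537, 0.843, -0.0, -0.0]
ft_force: [-4.0, -3.5, 0.4]
opening: 0.258
gripper_force: 24.8
```

```bash
python3 k.py
```

```text
above boss n 88 z top 193.1 med [414.4 328.4 170.3] rows 129 147
th 0.724 r 50.95 tang -3.6 rad -2.6 axial 1.9 p [485.7 252.3 117.9]
[ 1.    0.47 -1.01]
[ 0.98  0.46 -1.04]
[ 0.95  0.44 -1.07]
[ 0.92  0.43 -1.11]
```

```bash
python3 k.py|head -2; python3 k.py |head -2
```

```text
above boss n 82 z top 181.4 med [410.6 326.1 162.2] rows 132 147
th 0.723 r 51.0 tang -2.6 rad -3.8 axial 2.9 p [485.7 252.3 117.9]
above boss n 80 z top 175.3 med [409.4 326.4 158. ] rows 134 147
th 0.723 r 50.99 tang -1.7 rad -3.4 axial 2.0 p [485.7 252.3 117.9]
```

>>> {"method": "carry_out", "body": {
  "targets": "0 0 0 0 0 0 0.65; 0 0 0 0 0 0 0.5; 0 0 0 0 0 0 0.5; 0 0 0 0 0 20 0.5; 0 0 0 0 0 40 0.6; 0 0 0 0 0 50 0.8; 0 0 0 0 0 10 1"
}}

```text
time_s: 15.92
position: [0.4881, 0.2535, 0.245]
tcp_rot: [0.537, 0.843, 0.004, 0.003]
ft_force: [-0.3, -0.0, 0.5]
opening: 0.008
gripper_force: 0.0
```

```bash
python3 k.py|head -2; python3 -c "
from h import *
grip()"
```

```text
above boss n 82 z top 174.5 med [409.  326.3 158. ] rows 134 147
th 0.216 r 168.34 tang 0.1 rad 0.1 axial -0.1 p [487.7 253.3 244.1]
side grip 56 217.0 153.3 [475. 258. 123.] [460. 230. 116.] [492. 291. 129.]
top grip 15 191.4 199.8 [472. 237. 157.] [210. 200. 113.] [497. 246. 611.]
```

>>> {"method": "carry_out", "body": {
  "targets": "0 0 0 -26 27 0 1; 0 0 0 -26 27 0 1; 0 0 0 -25.5 27 0 1; 0 0 0 0 0 -20 1; 0 0 0 0 0 -15 1; 0 0 0 0 0 -5 1; 0 0 0 0 0 0 1"
}}

```text
time_s: 16.95
position: [0.4085, 0.3326, 0.1972]
tcp_rot: [0.538, 0.843, -0.001, -0.0]
ft_force: [0.1, 0.2, -0.4]
opening: 0.003
gripper_force: 0.0
```

>>> {"method": "carry_out", "body": {
  "targets": "0 0 0 1.5 1.5 -1 1; 0 0 0 0 0 -1.5 1; 0 0 0 0 0 -1.5 1; 0 0 0 0 0 -1.5 1; 0 0 0 0 0 0 1"
}}

```text
time_s: 17.58
position: [0.4098, 0.335, 0.1928]
tcp_rot: [0.537, 0.843, 0.0, 0.0]
ft_force: [0.4, 0.2, 0.7]
opening: -0.003
gripper_force: 0.1
```

>>> {"method": "carry_out", "body": {
  "targets": "0 0 0 0 0 -1.5 1; 0 0 0 0 0 -1.5 1; 0 0 0 0 0 -1.5 1; 0 0 0 0 0 0 1"
}}

```text
time_s: 18.08
position: [0.4101, 0.3354, 0.1887]
tcp_rot: [0.537, 0.843, 0.001, 0.0]
ft_force: [1.0, 2.8, 3.4]
opening: 0.001
gripper_force: 1.7
```

Contact. Press on in small steps.

>>> {"method": "carry_out", "body": {
  "targets": "0 0 0 0 0 -1 1; 0 0 0 0 0 -1 1; 0 0 0 0 0 -1 1; 0 0 0 0 0 0 1"
}}

```text
time_s: 18.58
position: [0.4104, 0.3358, 0.1864]
tcp_rot: [0.537, 0.843, 0.001, 0.0]
ft_force: [-0.6, 3.6, 6.2]
opening: 0.002
gripper_force: 2.9
```

>>> {"method": "carry_out", "body": {
  "targets": "0 0 0 0 -0.5 -1 1; 0 0 0 0 -0.5 -1 1; 0 0 0 0 0 -1 1; 0 0 0 0 0 0 1"
}}

```text
time_s: 19.08
position: [0.4106, 0.3354, 0.184]
tcp_rot: [0.537, 0.843, 0.002, 0.0]
ft_force: [-1.0, 5.2, 6.6]
opening: -0.003
gripper_force: 3.5
```

```bash
python3 k.py|head -2
python3 - <<'E'
from h import *
s=vision.snapshot('side');a=s['frame'][100:180,160:240];cv2.imwrite('pics/i.png',cv2.resize(a,None,fx=7,fy=7,interpolation=3)[...,::-1])
E
```

```text
above boss n 207 z top 220.6 med [410.  325.9 184.7] rows 121 147
th 0.007 r 104.31 tang 1.6 rad 5.9 axial -4.6 p [410.5 335.4 184. ]
```

View pics/i.png

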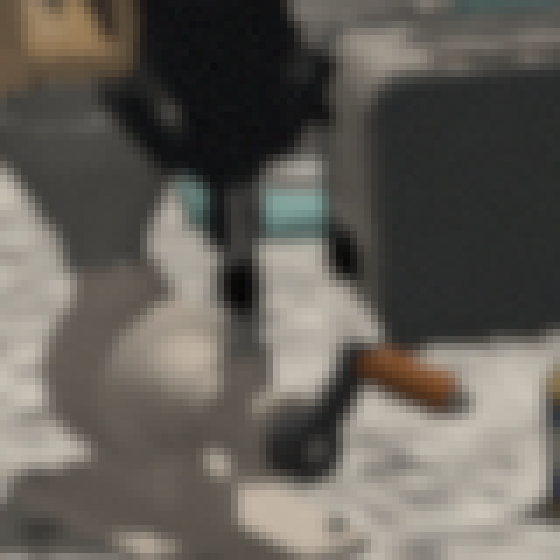

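>>> {"method": "carry_out", "body": {
  "targets": "0 0 0 0 -0.7 -1 1; 0 0 0 0 -0.7 -1 1; 0 0 0 0 0 -1 1; 0 0 0 0 0 -1 1; 0 0 0 0 0 0 1"
}}

```text
time_s: 19.8
position: [0.4108, 0.3343, 0.1804]
tcp_rot: [0.537, 0.843, 0.003, 0.0]
ft_force: [-0.4, 6.5, 7.9]
opening: -0.001
gripper_force: 3.7
```

>>> {"method": "carry_out", "body": {
  "targets": "0 0 0 0 1 -1 1; 0 0 0 0 1 -1 1; 0 0 0 0 0 -1 1; 0 0 0 0 0 -1 1; 0 0 0 0 0 0 1"
}}

```text
time_s: 20.42
position: [0.4107, 0.3349, 0.1761]
tcp_rot: [0.537, 0.843, 0.001, 0.001]
ft_force: [-0.7, -0.1, 9.1]
opening: 0.001
gripper_force: 4.5
```

>>> {"method": "carry_out", "body": {
  "targets": "0 0 0 0 0 -1 1; 0 0 0 0 0 -1 1; 0 0 0 0 0 -1 1; 0 0 0 0 0 0 1"
}}

```text
time_s: 20.92
position: [0.4116, 0.3353, 0.1759]
tcp_rot: [0.537, 0.843, 0.002, 0.001]
ft_force: [-3.4, -2.1, 18.5]
opening: 0.002
gripper_force: 9.6
```

>>> {"method": "carry_out", "body": {
  "targets": "0 0 0 0 0 5 1; 0 0 0 0 0 15 1; 0 0 0 0 0 40 1; 0 0 0 0 0 50 1; 0 0 0 20 -40 0 1; 0 0 0 20 -50 0 1; 0 0 0 0 0 0 1; 0 0 0 0 0 0 1"
}}

```text
time_s: 21.92
position: [0.4495, 0.2444, 0.2809]
tcp_rot: [0.538, 0.843, -0.0, -0.0]
ft_force: [0.3, 0.3, -0.4]
opening: 0.002
gripper_force: 0.0
```

```bash
python3 k.py|head -1
python3 - <<'E'
from h import *
s=vision.snapshot('side');a=s['frame'][100:250,160:310];cv2.imwrite('pics/j.png',cv2.resize(a,None,fx=4,fy=4,interpolation=3)[...,::-1])
E
```

```text
above boss n 55 z top 157.3 med [409.1 326.8 145.4] rows 139 147
```

View pics/j.png

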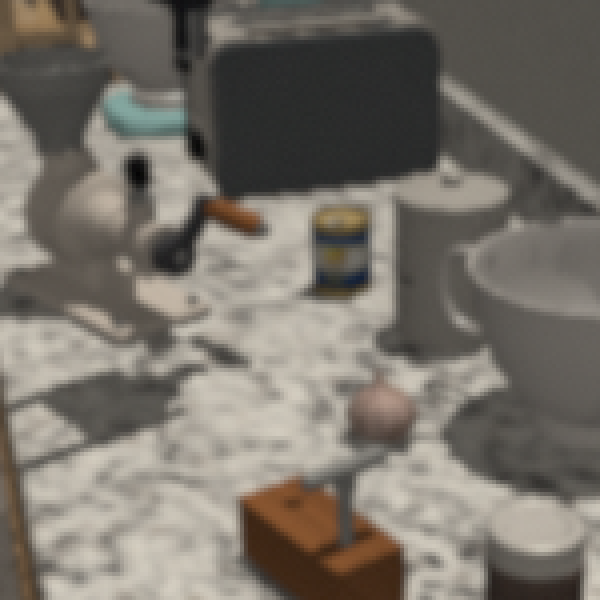

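The knob, at (137,172) in the crop, sits low on the neck with its top at 157 mm, which is fully home. The key is still in the block, and nothing else has moved.

```bash
python3 -c "
from h import *
print(finish_job())"
```

```text
the job is handed in; nothing more can be done
None
```

The mill is locked and the job is handed in: the pin dropped into the shaft and is pushed fully home (knob top 157 mm up, as it should be), the burr key is still in the block, and nothing else appears moved.

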